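Clamp a heat sink in the assembly vise to the gauge mark

ROBOT

A 7-joint arm with a two-finger parallel gripper is mounted at the origin on a cart in front of the work surface, level with it; the furniture and walls round the work are solid. World frame = base frame: x ahead of the robot, y to its left, z up, the work surface at z = 0. Lengths are in mm, angles in degrees, forces in N, time in s.
With the tool pointing down it reaches from about 350 to 900 mm from the base axis. Payload 7.2 kg.
Tool frame: the origin (TCP) lies between the finger pads; the fingertips stand 25 mm ahead of it and the grasp point (between the pads) lies 6 mm ahead of it; z points along the fingers, y is the line along which they close (so a half turn about z gives the same grasp; the last joint's range is limited). The gripper opens to 88 mm and grips with 3 to 60 N. Pads are 20 mm wide; open, the fingers measure 115 mm over their backs; the gripper's body (75 mm by 178 mm) begins 61 mm behind the grasp point.
Start: joints at [71.608, 23.554, -0.728, 91.456, 0.321, 64.991, -4.71], TCP at [156.31, -605.141, 247.653] pointing down, gripper open.
Joint ranges: [-169.25, 169.25], [-16.82, 113.86], [-84.01, 82.57], [7.8, 145.47], [-59.2, 239.2], [7.22, 106.19], [-163.78, 163.78]. Speed limits (degrees/s): [136.94, 136.94, 172.46, 172.46, 180, 180, 180].

INTERFACE

Orientations are given as [roll, pitch, yaw] about the fixed x, y, z axes, in that order (R = Rz(yaw) Ry(pitch) Rx(roll)).
In Python, from bench import monitor, camera, bot gives the robot as it stands.
- The arm moves only by the tool drive_tool, never from a script. Its argument "targets" is a list of rows, each an object of numbers: "x", "y", "z": the shift along the tool's x, y, z in m; "wx", "wy", "wz": the turn, a rotation vector about the tool's x, y, z in rad. In form: [{"x": .., "y": .., "z": .., "wx": .., "wy": .., "wz": ..}, ...]. A call has 1 to 20 rows; each row shifts and turns the commanded pose from where the row before left it, along the tool's axes as they then stand; what a row does not reach is not made up. A row lasts 1/10 s, in which the tool goes at most 50 mm and 8.59 degrees, less where a joint would pass 70% of its speed; a pose out of reach is approached as far as the arm can. A call is refused whole if a number of a shift passes 0.05 or a number of a turn 0.15, either way. A call with a gripper value outside its range is refused whole. "claw" is the finger opening in m, from 0 to 0.0878, set as the call begins (left out, the last holds). The fingers move at their own pace and stop on an object; "squeeze" is the grip in N (left out, the last holds). Time passes only in rows, so rows that do not move let the fingers close. It gives the time, the measured TCP pose, the force, the opening and the grip force at its end, in the units of the state.
- monitor.get_state(): the state, without advancing time (a new reading comes with each control period).
- camera(name): name is "side" or "top" or "wrist"; returns a dict with "pixels" (420x560x3 uint8, blue, green, red), "camera_matrix" (3x3 intrinsics, pixels), "rvec" (rotation vector, rad) and "tvec" (3), from world to camera coordinates, as OpenCV has them; the wrist camera has in their place "mount" (4x4, takes a point from camera to tool coordinates, whose origin is the TCP and whose axes are the flange's). Camera axes: x right, y down, z forward; pixel columns grow to the right and rows downward; lengths in mm; the calibration is good to about 2 mm. A picture is of the moment at which its call begins: read the wrist's pose just before it. There is no depth.
- bot.close_job(): hands the job in; it is judged then, once.
The state is a dict: "time": time; "joints": joint angles; "dq": joint speeds; "tau": joint torques, N m; "ee_pos": TCP position; "eef_rot": TCP orientation; "contact_force": force on the tool from outside, world axes, zero at the start; "moment": the same for the moment, N m; "grip_width": finger opening in mm; "grasp_force": force on a finger pad.
Only numpy, scipy, OpenCV 4.12 (cv2) and the standard library are available. Lean on these libraries where they do the work, as an engineer would, in place of code of your own. Each camera call takes 0.05 s, during which the arm holds its last target. There are 200 camera calls.

TASK

Take the finned heat sink out of the aluminium channel and set it gently, not dropped, flat on the bed of the small vise with its fins up, midway across the jaws, turned so that the jaws will press on the two faces where the fins end and not on the flat outer fins, and let go of it. Then crank the handle clockwise until the sprung jaw's brass pointer ends between the two engraved lines, without running it well past the far line at any time. Let go of everything, and leave the other things on the bench where they are.

Things in the scene. Friction and masses are not known exactly. Their poses are not given: they have to be found in the camera images.
- heat_sink: The workpiece: bare aluminium heat sink 40 x 46 x 24 mm, 0.06 kg: 4 mm base plate, ten upright 2 mm fins. Origin: centre of its underside, z up. Fins run along x and end on the two x faces, 40 mm apart (to be clamped). Across y 46 mm at the base, 44 mm over the flat outer fins. It starts in the channel, its x along the channel, its y faces covered by the walls.
- channel: Bent-aluminium kitting channel fixed on the 3 mm cutting mat, 136 (x) x 57 (y) x 31 mm. Origin: centre of its underside. Floor 3 mm thick, two 31 mm high side walls along x with 51 mm clear between them, low 7 mm lips at the two x ends.
- vise: Small grey vise bolted to the bench. Origin on the bench under the bed; x across the jaws, y along the screw from crank (-y) to sprung jaw (+y), z up. Base plate 80 mm wide, y -81 to 109 mm, 10 mm high. Fixed upright 52 mm wide at y 76 to 98, top z = 82 mm. Screw's bearing block 44 mm wide at y -73 to -57, top z = 84 mm. Screw axis along y at x = 0, z = 68 mm.
- bed_centre (a point): Point on top of the vise's steel bed (40 mm wide, z = 54 mm), midway across the jaws, at y = 25 mm in the vise's frame. The bed is clear between the jaws, which are 36 mm wide (x -18 to 18 mm) with tops at z = 80 mm.
- crank_grip (a point): Middle of the black, freely spinning sleeve of the crank handle: 15 to 17 mm thick, 50 mm long, parallel to the screw axis. It moves on a circle of radius 35 mm about the screw axis in the plane y = -116 mm of the vise's frame. The 8 mm thick crank arm lies 25 to 34 mm nearer the vise.
- crank (a joint): Crank angle (rad), 0 to 13.6. At 0 the handle is straight above the screw axis; at a it is at x = 35 sin(a), z = 68 + 35 cos(a) mm in the vise's frame. It grows clockwise, seen from the handle's end looking at the vise, and so closes the vise. It stays where left; takes about 6 N at the handle when running free, rising as the jaws press.
- jaw (a joint): Travel of the moving jaw (m) from fully open towards the sprung jaw: 20 mm a turn, jaw = crank x 0.020 / 6.283. Its pressing face is a plate set out from the jaw by 0 to 7 mm, differently each time and not measured: the face is at y = -18 mm + jaw + set-out in the vise's frame, where the touch must be found by feel or from the gauge.
- gauge (a joint): How far the sprung jaw is pushed back (m), 0 at rest, spring 5 N/mm, stop at 0.014. Its pressing face is at y = 50 mm + gauge in the vise's frame. Its brass pointer on top reaches the near engraved line at 0.006 and the far one at 0.009.
- pointer_tip (a point): Tip of the sprung jaw's brass pointer, on the vise's middle plane; at rest at y = 80 mm in the vise's frame. The two engraved lines are on top of the upright at y = 86.5 and 89.5 mm.
- transformer: Bystander: small mains transformer 44 x 54 x 43 mm; origin under its centre. Leave alone.
- tape_roll: Bystander: roll of tape lying flat, 62 mm across, 19 mm high; origin under its centre. Leave alone.
- solder_spool: Bystander: spool standing on its flange, 55 mm across, 50 mm high; origin under its centre. Leave alone.
- terminal_strip: Bystander: screw terminal strip 12 x 50 x 15 mm; origin under its centre. Leave alone.
- side_cutter: Bystander: side cutter lying flat, 43 x 130 x 10 mm, near the bench's front edge; origin under its centre. Leave alone.
- screwdriver_b: Bystander: screwdriver lying, 20 x 165 x 21 mm, near the bench's front edge; origin under its centre. Leave alone.
Things that resemble listed ones, but are neither listed nor needed, are in the scene too. There is more than one size of the heat_sink; the one meant has the size given above.

How it is judged:
By the outcome, as a careful person would: the job done as asked, in the order asked, and still so for the second after the job is handed in, with the robot touching nothing.
It also fails if it takes over 72 s, if anything falls off the work surface, if the arm or the gripper's body presses on something with over 40 N, if the wrist force passes 120 N, or if a joint passes its speed limit or range.

## Working session

There is one attempt and no reset: what is moved stays moved. The work goes in short steps, Python scripts to look and compute and a tool call to move; the robot and the scene stay as the last step left them, time stands still between calls to the robot, and variables do not carry over. Pictures are saved under pics/ and viewed, at most 10 in all, crops included, and the job is handed in when it is done.

Besides the shell and the picture viewer there is one more tool, called after "Request:" in YAML: its name, and indented under it one key for each argument. drive_tool: Moves the arm, as the interface text tells. Its arguments: {"type":"object","properties":{"targets":{"type":"array"},"claw":{"type":"number"},"squeeze":{"type":"number"}},"required":["targets"]}

```bash
mkdir -p pics; ls
python3 - <<'E'
from bench import monitor,camera,bot
import cv2,numpy as np,pickle
s=monitor.get_state(); print(s)
for n in("top","side"):
    c=camera(n); pickle.dump(c,open(n+".pkl","wb")); cv2.imwrite(f"pics/{n}0.png",c["pixels"]); 
    print(n,c["camera_matrix"],c["rvec"],c["tvec"])
E
```

```text
pics
{'time': 0.0, 'joints': array([71.60688259, 23.59926856, -0.72714937, 91.50240558,  0.32279499,
       64.98876484, -4.71097842]), 'dq': array([ 0.11194327, -0.11876812,  0.0330196 ,  0.04354585, -0.00415452,
        0.0148721 , -0.00357356]), 'tau': array([ 5.17603967e-04, -5.87944651e+01,  6.41879886e-01, -2.91076863e+01,
       -5.38764463e-02,  1.83327764e-02,  1.60713457e-04]), 'ee_pos': array([ 156.16550389, -604.71744487,  246.8290363 ]), 'eef_rot': array([-1.79911999e+02,  8.47131454e-03,  1.44854153e+01]), 'contact_force': array([-0.60589081,  0.16382029,  0.52287017]), 'moment': array([ 0.0388313 , -0.02922386, -0.02027048]), 'grasp_force': 0.0, 'grip_width': 87.87584764069851}
top [[537.74081635   0.         280.41935629]
 [  0.         537.74081635 210.33907017]
 [  0.           0.           1.        ]] [ 2.14206627 -2.08577602  0.20366941] [ 127.55363248  569.07864951 1296.8401547 ]
side [[421.26963266   0.         288.95989652]
 [  0.         421.26963266 212.00003485]
 [  0.           0.           1.        ]] [ 0.1606513  -2.63721128  1.56610333] [ 559.95064257   27.27143844 1151.24130776]
```

View pics/top0.png

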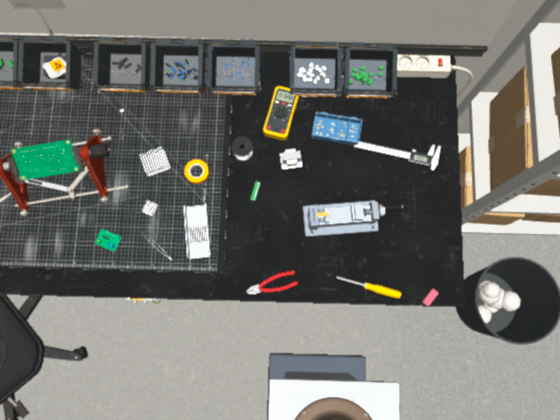

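View pics/side0.png

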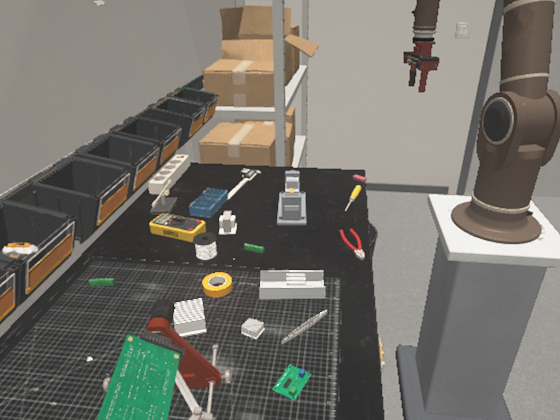

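The top view shows the channel at about (197,232), with the vise at (342,217) and its crank to the right near (398,208). There are three heat-sink-like parts: a large one at (155,161), a small one at (150,208), and the one in the channel. The one in the channel fits the description, so I'll confirm it in an enlarged crop.

```bash
cat > h.py <<'E'
import numpy as np,cv2,pickle
from scipy.spatial.transform import Rotation as Rn
def ext(c): return Rn.from_rotvec(np.ravel(c["rvec"])).as_matrix(),np.ravel(c["tvec"])
def cast(c,uv,z):
    R,t=ext(c); uv=np.atleast_2d(uv).astype(float); d=np.c_[uv,np.ones(len(uv))]@np.linalg.inv(c["camera_matrix"]).T@R
    o=-R.T@t; return o+d*((z-o[2])/d[:,2])[:,None]
def proj(c,p):
    R,t=ext(c); q=(np.atleast_2d(p)@R.T+t)@c["camera_matrix"].T; return q[:,:2]/q[:,2:]
def wristcam(c,pos,rpy):  # adds rvec/tvec from tool pose
    T=np.eye(4);T[:3,:3]=Rn.from_euler('xyz',rpy,degrees=True).as_matrix();T[:3,3]=pos
    E=np.linalg.inv(T@c["mount"]); c["rvec"]=Rn.from_matrix(E[:3,:3]).as_rotvec(); c["tvec"]=E[:3,3]; return c
E
python3 - <<'E'
from h import *
t=pickle.load(open("top.pkl","rb"));s=pickle.load(open("side.pkl","rb"))
f=lambda c,x0,y0,w,h,k:cv2.resize(c["pixels"][y0:y0+h,x0:x0+w],None,fx=k,fy=k,interpolation=cv2.INTER_CUBIC)
o=np.zeros((600,800,3),np.uint8)
for im,(x,y) in [(f(t,170,200,60,64,5),(0,0)),(f(t,300,190,110,56,4.5),(305,0)),(f(s,250,260,85,45,4.5),(0,330)),(f(s,262,165,60,64,4),(400,300))]:
    o[y:y+im.shape[0],x:x+im.shape[1]]=im[:600-y,:800-x]
cv2.imwrite("pics/crop1.png",o)
print(cast(t,[[197,232],[155,161],[150,208],[342,217],[385,208],[402,207]],0).round())
print(cast(t,[[335,410]],0))
E
```

```text
[[ 514.  359.    0.]
 [ 703.  483.    0.]
 [ 574.  486.    0.]
 [ 563.  -18.    0.]
 [ 590. -131.    0.]
 [ 594. -176.    0.]]
[[83.24057857 -3.49128062  0.        ]]
```

View pics/crop1.png

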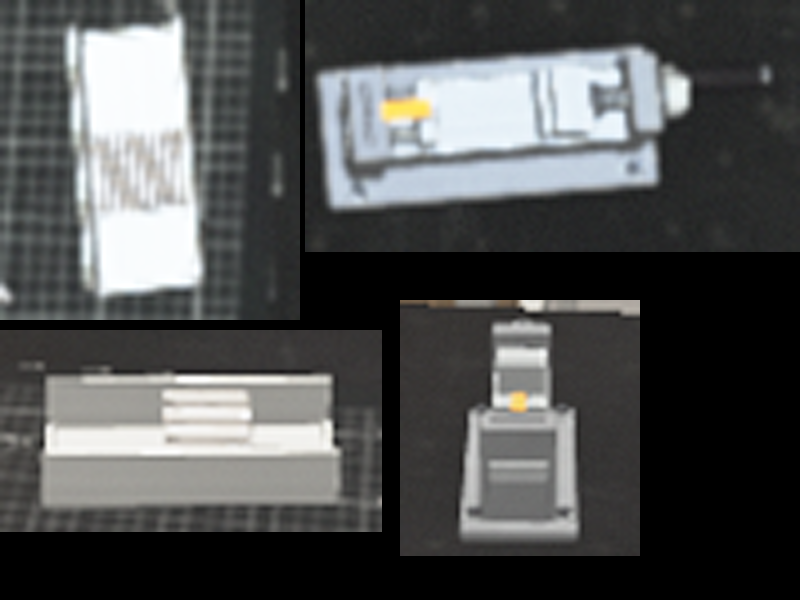

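The crop shows the heat sink in the channel at top pixels of about (198,234). It has fins up, running along the channel, and measures about 40 x 46 mm, so it is the one meant. The pointer is at top pixels of about (390,214).

Run:
```python
from h import *
from bench import camera
c=camera("wrist"); print(c["camera_matrix"].round(1)); print(c["mount"].round(3))
t=pickle.load(open("top.pkl","rb"))
g=cv2.cvtColor(t["pixels"],cv2.COLOR_BGR2GRAY)
m=(g>110).astype(np.uint8); m=cv2.morphologyEx(m,cv2.MORPH_OPEN,np.ones((3,3)))
cs,_=cv2.findContours(m,0,2)
for k in cs:
    if cv2.contourArea(k)>60 and 100<k[:,0,0].mean()<430 and 100<k[:,0,1].mean()<270:
        b=cv2.boxPoints(cv2.minAreaRect(k)); print(k[:,0].mean(0).round(),cast(t,b,25).round().tolist())
```

```text
[[303.    0.  275.7]
 [  0.  303.  212.9]
 [  0.    0.    1. ]]
[[ 1.0000e-03 -9.5600e-01 -2.9400e-01  8.0822e+01]
 [ 1.0000e+00  1.0000e-03 -0.0000e+00  2.7100e-01]
 [ 0.0000e+00 -2.9400e-01  9.5600e-01 -1.3707e+02]
 [ 0.0000e+00  0.0000e+00  0.0000e+00  1.0000e+00]]
[108. 241.] [[473.0, 617.0, 25.0], [513.0, 606.0, 25.0], [494.0, 549.0, 25.0], [454.0, 560.0, 25.0]]
[197. 232.] [[580.0, 397.0, 25.0], [587.0, 332.0, 25.0], [446.0, 314.0, 25.0], [439.0, 378.0, 25.0]]
[355. 216.] [[586.0, 87.0, 25.0], [609.0, -125.0, 25.0], [529.0, -130.0, 25.0], [506.0, 79.0, 25.0]]
[150. 213.] [[513.0, 506.0, 25.0], [592.0, 498.0, 25.0], [587.0, 460.0, 25.0], [508.0, 468.0, 25.0]]
[255. 191.] [[600.0, 222.0, 25.0], [648.0, 210.0, 25.0], [645.0, 198.0, 25.0], [597.0, 210.0, 25.0]]
[118. 189.] [[604.0, 606.0, 25.0], [653.0, 573.0, 25.0], [626.0, 536.0, 25.0], [577.0, 570.0, 25.0]]
[195. 169.] [[703.0, 400.0, 25.0], [705.0, 337.0, 25.0], [642.0, 334.0, 25.0], [641.0, 396.0, 25.0]]
[245. 156.] [[717.0, 265.0, 25.0], [731.0, 223.0, 25.0], [712.0, 217.0, 25.0], [698.0, 259.0, 25.0]]
[292. 159.] [[735.0, 153.0, 25.0], [744.0, 96.0, 25.0], [690.0, 88.0, 25.0], [680.0, 144.0, 25.0]]
[155. 163.] [[715.0, 523.0, 25.0], [741.0, 459.0, 25.0], [676.0, 432.0, 25.0], [651.0, 496.0, 25.0]]
[371. 143.] [[780.0, 71.0, 25.0], [845.0, 54.0, 25.0], [761.0, -251.0, 25.0], [698.0, -232.0, 25.0]]
[287. 109.] [[774.0, 198.0, 25.0], [920.0, 184.0, 25.0], [897.0, 4.0, 25.0], [753.0, 22.0, 25.0]]
```

```bash
cat >> h.py <<'E'
def plan(tgts,start=None):
    """tgts: list of (x,y,z,yaw,nrows), tool down; prints rows for drive_tool (rounded with feedback)"""
    from bench import monitor
    if start is None:
        s=monitor.get_state(); p=np.array(s["ee_pos"]); R=Rn.from_euler('xyz',s["eef_rot"],degrees=True)
    else: p=np.array(start[:3],float); R=Rn.from_euler('xyz',[180,0,start[3]],degrees=True)
    out=[]
    for x,y,z,yaw,n in tgts:
        G=Rn.from_euler('xyz',[180,0,yaw],degrees=True); p0=p.copy();R0=R; w=(R0.inv()*G).as_rotvec()
        for i in range(1,n+1):
            pi=p0+(np.array([x,y,z])-p0)*i/n; Ri=R0*Rn.from_rotvec(w*i/n)
            d=np.round(R.inv().apply(pi-p)/1000,4 if n<3 else 3); r=np.round((R.inv()*Ri).as_rotvec(),3)
            p=p+R.apply(d*1000); R=R*Rn.from_rotvec(r)
            out.append("{"+",".join(f'"{k}":{v:g}' for k,v in zip(["x","y","z","wx","wy","wz"],[*d,*r]) if v)+"}")
    print("["+",".join(out)+"]"); print("end",p.round(1),R.as_euler('xyz',True).round(2))
E
python3 -c "
from h import *
plan([(555,-10,260,96,18)])"
```

```text
[{"x":0.03,"y":-0.026,"z":-0.001,"wz":-0.079},{"x":0.031,"y":-0.025,"wz":-0.079},{"x":0.034,"y":-0.021,"z":-0.001,"wz":-0.079},{"x":0.035,"y":-0.019,"z":-0.001,"wz":-0.079},{"x":0.036,"y":-0.016,"wz":-0.079},{"x":0.038,"y":-0.013,"z":-0.001,"wz":-0.079},{"x":0.039,"y":-0.009,"z":-0.001,"wz":-0.079},{"x":0.039,"y":-0.007,"z":-0.001,"wz":-0.079},{"x":0.039,"y":-0.004,"wy":-0.001,"wz":-0.079},{"x":0.04,"y":-0.001,"z":-0.001,"wz":-0.079},{"x":0.04,"y":0.003,"z":-0.001,"wx":-0.001,"wz":-0.079},{"x":0.039,"y":0.005,"wz":-0.079},{"x":0.039,"y":0.009,"z":-0.001,"wz":-0.08},{"x":0.038,"y":0.012,"z":-0.001,"wz":-0.079},{"x":0.037,"y":0.015,"z":-0.001,"wz":-0.079},{"x":0.036,"y":0.017,"wz":-0.079},{"x":0.034,"y":0.021,"z":-0.001,"wz":-0.079},{"x":0.032,"y":0.023,"z":-0.001,"wz":-0.079}]
end [555.5 -10.4 260.2] [-1.7999e+02  1.0000e-02  9.6020e+01]
```

Request:
drive_tool:
  targets:
    - {"x": 0.03, "y": -0.026, "z": -0.001, "wz": -0.079}
    - {"x": 0.031, "y": -0.025, "wz": -0.079}
    - {"x": 0.034, "y": -0.021, "z": -0.001, "wz": -0.079}
    - {"x": 0.035, "y": -0.019, "z": -0.001, "wz": -0.079}
    - {"x": 0.036, "y": -0.016, "wz": -0.079}
    - {"x": 0.038, "y": -0.013, "z": -0.001, "wz": -0.079}
    - {"x": 0.039, "y": -0.009, "z": -0.001, "wz": -0.079}
    - {"x": 0.039, "y": -0.007, "z": -0.001, "wz": -0.079}
    - {"x": 0.039, "y": -0.004, "wz": -0.079}
    - {"x": 0.04, "y": -0.001, "z": -0.001, "wz": -0.079}
    - {"x": 0.04, "y": 0.003, "z": -0.001, "wz": -0.079}
    - {"x": 0.039, "y": 0.005, "wz": -0.079}
    - {"x": 0.039, "y": 0.009, "z": -0.001, "wz": -0.08}
    - {"x": 0.038, "y": 0.012, "z": -0.001, "wz": -0.079}
    - {"x": 0.037, "y": 0.015, "z": -0.001, "wz": -0.079}
    - {"x": 0.036, "y": 0.017, "wz": -0.079}
    - {"x": 0.034, "y": 0.021, "z": -0.001, "wz": -0.079}
    - {"x": 0.032, "y": 0.023, "z": -0.001, "wz": -0.079}
    - {}
    - {}

```text
invalid input at $.targets[0]: expected keys x, y, z, wx, wy, wz
```

Run:
```python
from h import *
from bench import camera,monitor
s=monitor.get_state(); print(s["time"],s["joints"].round(1),s["ee_pos"],s["eef_rot"])
c=wristcam(camera("wrist"),s["ee_pos"],s["eef_rot"]); pickle.dump(c,open("wv.pkl","wb"))
im=c["pixels"].copy()
cv2.imwrite("pics/wv.png",cv2.resize(im,(800,600),interpolation=cv2.INTER_CUBIC))
```

```text
0.15 [71.6 23.6 -0.7 91.5  0.3 65.  -4.7] [ 156.19810414 -604.81179693  247.009093  ] [-1.79930460e+02  6.68801618e-03  1.44852423e+01]
```

View pics/wv.png

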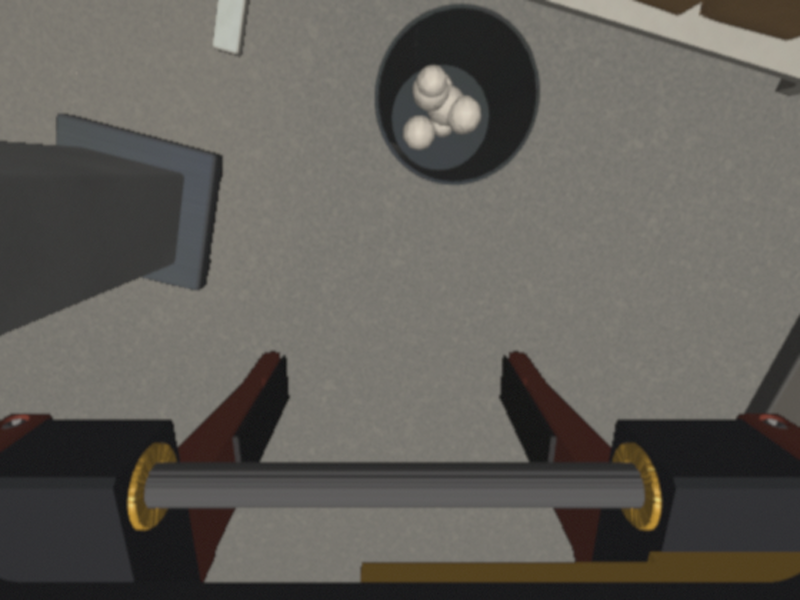

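All six keys are required, so I'll have the planner print them. The gripper hides the lower part of the wrist view, so the TCP must stand further toward -y to see the vise.

```bash
sed -i 's/ if v)+"}"/)+"}"/; s/{v:g}/{v+0:g}/' h.py
python3 -c "
from h import *
plan([(562,-85,320,96,17)])"
```

```text
[{"x":0.031,"y":-0.024,"z":-0.004,"wx":0,"wy":0,"wz":-0.084},{"x":0.032,"y":-0.021,"z":-0.005,"wx":0,"wy":0,"wz":-0.083},{"x":0.035,"y":-0.018,"z":-0.004,"wx":0,"wy":0,"wz":-0.084},{"x":0.035,"y":-0.015,"z":-0.004,"wx":0,"wy":0,"wz":-0.084},{"x":0.037,"y":-0.012,"z":-0.004,"wx":0,"wy":0,"wz":-0.083},{"x":0.038,"y":-0.009,"z":-0.005,"wx":0,"wy":0,"wz":-0.084},{"x":0.038,"y":-0.006,"z":-0.004,"wx":0,"wy":0,"wz":-0.084},{"x":0.039,"y":-0.003,"z":-0.004,"wx":0,"wy":0,"wz":-0.083},{"x":0.039,"y":0,"z":-0.004,"wx":0,"wy":0,"wz":-0.084},{"x":0.038,"y":0.004,"z":-0.005,"wx":0,"wy":0,"wz":-0.084},{"x":0.038,"y":0.007,"z":-0.004,"wx":0,"wy":-0.001,"wz":-0.084},{"x":0.038,"y":0.011,"z":-0.004,"wx":0,"wy":0,"wz":-0.083},{"x":0.036,"y":0.013,"z":-0.005,"wx":0,"wy":0,"wz":-0.084},{"x":0.036,"y":0.016,"z":-0.004,"wx":-0.001,"wy":0,"wz":-0.084},{"x":0.033,"y":0.019,"z":-0.004,"wx":0,"wy":0,"wz":-0.083},{"x":0.032,"y":0.022,"z":-0.004,"wx":0,"wy":0,"wz":-0.084},{"x":0.03,"y":0.025,"z":-0.005,"wx":0,"wy":0,"wz":-0.084}]
end [562.4 -85.3 320.3] [1.7999e+02 1.0000e-02 9.6020e+01]
```

Request:
drive_tool:
  targets:
    - {"x": 0.031, "y": -0.024, "z": -0.004, "wx": 0, "wy": 0, "wz": -0.084}
    - {"x": 0.032, "y": -0.021, "z": -0.005, "wx": 0, "wy": 0, "wz": -0.083}
    - {"x": 0.035, "y": -0.018, "z": -0.004, "wx": 0, "wy": 0, "wz": -0.084}
    - {"x": 0.035, "y": -0.015, "z": -0.004, "wx": 0, "wy": 0, "wz": -0.084}
    - {"x": 0.037, "y": -0.012, "z": -0.004, "wx": 0, "wy": 0, "wz": -0.083}
    - {"x": 0.038, "y": -0.009, "z": -0.005, "wx": 0, "wy": 0, "wz": -0.084}
    - {"x": 0.038, "y": -0.006, "z": -0.004, "wx": 0, "wy": 0, "wz": -0.084}
    - {"x": 0.039, "y": -0.003, "z": -0.004, "wx": 0, "wy": 0, "wz": -0.083}
    - {"x": 0.039, "y": 0, "z": -0.004, "wx": 0, "wy": 0, "wz": -0.084}
    - {"x": 0.038, "y": 0.004, "z": -0.005, "wx": 0, "wy": 0, "wz": -0.084}
    - {"x": 0.038, "y": 0.007, "z": -0.004, "wx": 0, "wy": 0, "wz": -0.084}
    - {"x": 0.038, "y": 0.011, "z": -0.004, "wx": 0, "wy": 0, "wz": -0.083}
    - {"x": 0.036, "y": 0.013, "z": -0.005, "wx": 0, "wy": 0, "wz": -0.084}
    - {"x": 0.036, "y": 0.016, "z": -0.004, "wx": 0, "wy": 0, "wz": -0.084}
    - {"x": 0.033, "y": 0.019, "z": -0.004, "wx": 0, "wy": 0, "wz": -0.083}
    - {"x": 0.032, "y": 0.022, "z": -0.004, "wx": 0, "wy": 0, "wz": -0.084}
    - {"x": 0.03, "y": 0.025, "z": -0.005, "wx": 0, "wy": 0, "wz": -0.084}
    - {"x": 0, "y": 0, "z": 0, "wx": 0, "wy": 0, "wz": 0}
    - {"x": 0, "y": 0, "z": 0, "wx": 0, "wy": 0, "wz": 0}

```text
time: 2.1
ee_pos: [562.5, -85.0, 320.2]
eef_rot: [-180.0, -0.0, 96.1]
contact_force: [-0.2, -0.3, -0.9]
grip_width: 88.0
grasp_force: 0.0
```

Run:
```python
from h import *
from bench import camera,monitor
s=monitor.get_state(); print(s["time"],s["joints"].round(1),s["ee_pos"],s["eef_rot"])
c=wristcam(camera("wrist"),s["ee_pos"],s["eef_rot"]); pickle.dump(c,open("wv.pkl","wb"))
cv2.imwrite("pics/wv2.png",cv2.resize(c["pixels"],(800,600),interpolation=cv2.INTER_CUBIC))
```

```text
2.1 [ 29.5  18.3 -33.3  91.9  10.4  72.9   0.6] [562.48972587 -84.97112209 320.20199684] [-1.79957086e+02 -1.88350837e-02  9.60789441e+01]
```

View pics/wv2.png

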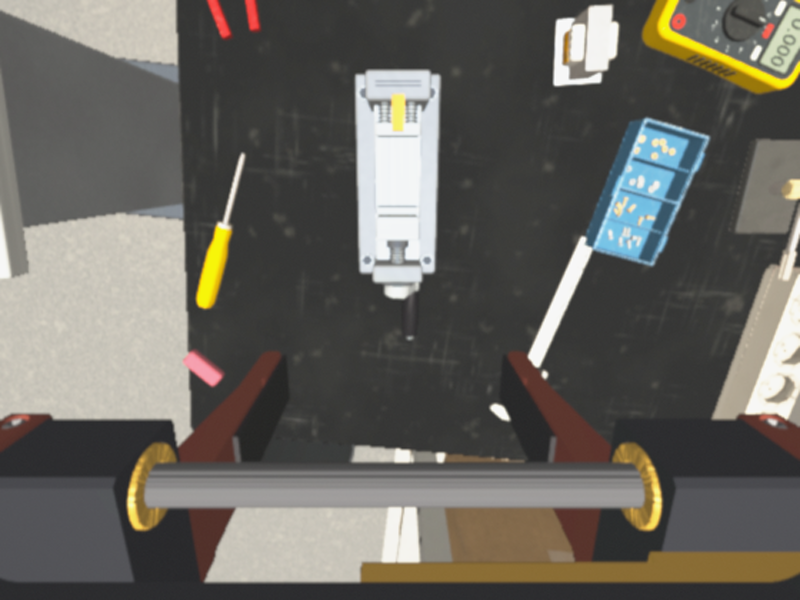

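The wrist view shows the vise with its base between (357,75) and (440,272), the brass pointer at (398,112), and the black handle at (409,315). I'll now measure the base edges, the pointer and the handle.

```bash
cat > mv.py <<'E'
from h import *
c=pickle.load(open("wv.pkl","rb")); im=c["pixels"]; g=cv2.cvtColor(im,cv2.COLOR_BGR2GRAY).astype(float)
def cross(p,a,b,th=95): # first crossing above th scanning a->b
    st=1 if b>a else -1
    for i in range(a,b,st):
        if p[i]<th<=p[i+st]: return i+st*(th-p[i])/(p[i+st]-p[i])
    return np.nan
rows=np.arange(85,180,5)
L=np.array([[cross(g[r],235,275),r] for r in rows]); Rr=np.array([[cross(g[r],325,285),r] for r in rows])
PL=cast(c,L,10);PR=cast(c,Rr,10)
fl=np.polyfit(PL[:,1],PL[:,0],1);fr=np.polyfit(PR[:,1],PR[:,0],1)
print("L",fl,"R",fr,"resid",np.std(PL[:,0]-np.polyval(fl,PL[:,1])),np.std(PR[:,0]-np.polyval(fr,PR[:,1])))
print("width",(np.polyval(fr,0)-np.polyval(fl,0))*np.cos(np.arctan(fl[0])))
for cols in ([253,254,255],[302,303,304]):
    for lo,hi in((215,170),(35,70)):
        E=np.array([[k,cross(g[:,k],lo,hi)] for k in cols]); print(cols,lo,cast(c,E,10).round(1).tolist())
h=cv2.cvtColor(im,cv2.COLOR_BGR2HSV)
m=cv2.inRange(h,(15,120,120),(35,255,255)); m[:,:260]=0;m[:,300:]=0;m[110:]=0
n,lab,st,ce=cv2.connectedComponentsWithStats(m); print(st[1:],ce[1:])
x,y,w,hh,_=st[1:][st[1:,4].argmax()]; print("ptr tip/back z84",cast(c,[[x+w/2-.5,y-.5],[x+w/2-.5,y+hh-.5],],84).round(1))
for k in (284,285,286,287,288): print(k,g[205:242,k].astype(int))
for r in (215,222,230,235): print(r,g[r,276:298].astype(int))
E
python3 mv.py
```

```text
L [-1.05425429e-01  5.14898769e+02] R [-1.07686405e-01  5.97031983e+02] resid 0.14093293623220363 0.14386275587125702
width 81.68054790043807
[253, 254, 255] 215 [[530.5, -111.0, 10.0], [532.0, -111.1, 10.0], [533.5, -110.9, 10.0]]
[253, 254, 255] 35 [[514.3, 79.3, 10.0], [515.6, 79.4, 10.0], [516.9, 80.5, 10.0]]
[302, 303, 304] 215 [[604.1, -103.2, 10.0], [605.5, -102.2, 10.0], [606.8, -100.4, 10.0]]
[302, 303, 304] 35 [[578.9, 86.4, 10.0], [580.3, 86.3, 10.0], [581.6, 86.4, 10.0]]
[[274  67  10  24 157]] [[278.21656051  77.24840764]]
ptr tip/back z84 [[550.7  52.6  84. ]
 [553.4  27.7  84. ]]
284 [223 214 178 123  75  59  57  57  58  58  58  59  58  57  58  58  58  58
  57  58  58  58  58  57  58  58  58  58  58  64  81  93  83  63  58  61
  63]
285 [200 174 131  88  69  66  66  66  67  67  67  67  66  65  63  63  61  61
  61  62  62  62  61  62  63  61  60  60  61  70 102 130 115  77  58  59
  63]
286 [171 141 103  83  79  78  78  79  77  76  74  73  71  69  67  65  65  65
  65  63  65  64  64  63  63  63  62  62  61  72 116 156 138  86  59  59
  60]
287 [149 119  96  89  87  86  85  84  81  79  76  74  73  71  70  68  67  67
  66  67  65  66  65  63  63  63  63  62  62  74 115 148 130  83  60  58
  60]
288 [124 100  89  86  83  81  79  77  75  73  71  70  68  66  66  67  66  65
  63  64  62  63  63  61  61  61  59  58  59  74 111 131 111  75  61  60
  61]
215 [55 55 55 55 54 48 49 53 58 67 74 76 71 62 57 51 49 53 54 55 54 56]
222 [55 55 55 56 54 49 50 53 58 61 65 67 65 59 55 51 48 54 55 56 57 56]
230 [66 67 68 66 61 54 52 55 58 61 63 63 61 57 52 50 54 57 56 56 57 57]
235 [ 69  67  65  62  61  57  55  62  81 102 116 115 111  84  63  60  59  58
  57  57  57  57]
```

```bash
cat >> h.py <<'E'
VO=np.array([558.7,-25.9,0.]); VY=6.08
VR=Rn.from_euler('z',VY,degrees=True)
def w2v(p): return VR.inv().apply(np.atleast_2d(p)-VO)
def v2w(p): return VR.apply(np.atleast_2d(p))+VO
E
python3 - <<'E'
from h import *
c=pickle.load(open("wv.pkl","rb")); t=pickle.load(open("top.pkl","rb"))
for z in (20,33,50,68,85,103): print(z,w2v(cast(c,[[286.3,236.3],[285.8,222],[286.8,215]],z)).round(1).tolist())
g=cv2.cvtColor(t["pixels"],cv2.COLOR_BGR2GRAY); print(g[200:216,378:408])
for z in (20,33,50,68,103): print(z,w2v(cast(t,[[402.5,206.5],[390,207]],z)).round(1).tolist())
# check vise in top: predicted base corners vs image
print(proj(t,v2w([[-40,-81,10],[40,-81,10],[-40,109,10],[0,80,84]])).round(1))
E
```

```text
20 [[13.7, -150.3, 20.0], [12.7, -127.0, 20.0], [14.1, -115.8, 20.0]]
33 [[13.2, -145.2, 33.0], [12.2, -122.6, 33.0], [13.6, -111.7, 33.0]]
50 [[12.6, -138.5, 50.0], [11.6, -116.8, 50.0], [12.9, -106.4, 50.0]]
68 [[11.9, -131.5, 68.0], [11.0, -110.7, 68.0], [12.2, -100.7, 68.0]]
85 [[11.3, -124.8, 85.0], [10.4, -104.9, 85.0], [11.6, -95.4, 85.0]]
103 [[10.6, -117.7, 103.0], [9.8, -98.8, 103.0], [10.9, -89.8, 103.0]]
[[ 38  41  38  42  40  40  42  43  39  39  41  41  39  38  38  43  40  41
   39  38  40  40  40  40  42  39  39  39  40  39]
 [ 47  39  40  41  44  40  39  42  39  40  39  40  37  38  40  41  40  41
   39  40  39  42  41  36  40  42  41  39  40  41]
 [ 76  39  40  39  39  39  40  38  41  41  39  41  38  39  38  40  43  39
   40  42  42  41  41  40  42  40  41  42  40  42]
 [ 97  46  49  51  40  39  37  42  40  36  38  38  38  36  38  35  40  37
   34  38  39  36  40  42  43  40  44  40  43  44]
 [104  91 107  96  60  38  37  38  40  36  38  35  38  38  38  36  34  35
   36  36  38  37  43  58  70  51  41  40  42  45]
 [119 134 158 148  99  64  46  37  40  43  41  42  41  
[... 919 characters left out ...]
  53  53  44  42  42  44]
 [186 129 162 222 230 227 199 108  39  36  39  37  40  39  39  41  37  36
   38  40  40  41  45  52  59  56  50  46  47  50]
 [183 126 145 192 198 182 130  65  38  37  39  42  40  41  38  39  41  41
   37  40  39  43  45  50  56  55  52  52  52  55]
 [188 129 115 140 132 112  68  38  36  39  34  39  36  40  40  35  39  40
   40  39  38  40  44  47  49  50  54  56  55  54]]
20 [[16.9, -149.4, 20.0], [18.2, -117.0, 20.0]]
33 [[14.4, -146.3, 33.0], [15.7, -114.2, 33.0]]
50 [[11.2, -142.1, 50.0], [12.4, -110.4, 50.0]]
68 [[7.8, -137.7, 68.0], [9.0, -106.5, 68.0]]
103 [[1.1, -129.2, 103.0], [2.3, -98.8, 103.0]]
[[378.1 230.8]
 [374.5 200.7]
 [304.8 236.6]
 [316.4 215.2]]
```

The handle is low, at about x=13 and z=36 in the vise frame, which puts the crank near 158°. Next I look at the channel.

```bash
python3 -c "
from h import *
t=pickle.load(open('top.pkl','rb')); p=cast(t,[[197.8,234]],30)[0]; print(p)
plan([(p[0]+5,p[1]-60,230,97.5,12)])"
```

```text
[503.91146019 351.65960472  30.        ]
[{"x":0.032,"y":-0.001,"z":0.008,"wx":0,"wy":0,"wz":-0.002},{"x":0.032,"y":-0.001,"z":0.007,"wx":0,"wy":0,"wz":-0.002},{"x":0.031,"y":-0.001,"z":0.008,"wx":0,"wy":0,"wz":-0.003},{"x":0.032,"y":-0.001,"z":0.007,"wx":0,"wy":0,"wz":-0.002},{"x":0.032,"y":-0.001,"z":0.008,"wx":0,"wy":0,"wz":-0.002},{"x":0.032,"y":-0.001,"z":0.007,"wx":-0.001,"wy":0,"wz":-0.002},{"x":0.032,"y":0,"z":0.008,"wx":0,"wy":0,"wz":-0.003},{"x":0.031,"y":-0.001,"z":0.007,"wx":0,"wy":0,"wz":-0.002},{"x":0.032,"y":-0.001,"z":0.008,"wx":0,"wy":0,"wz":-0.002},{"x":0.032,"y":0,"z":0.007,"wx":0,"wy":0,"wz":-0.002},{"x":0.032,"y":-0.001,"z":0.008,"wx":0,"wy":0,"wz":-0.003},{"x":0.032,"y":0,"z":0.007,"wx":0,"wy":0,"wz":-0.002}]
end [508.7 292.1 230. ] [-1.80e+02  2.00e-02  9.75e+01]
```

Request:
drive_tool:
  targets:
    - {"x": 0.032, "y": -0.001, "z": 0.008, "wx": 0, "wy": 0, "wz": -0.002}
    - {"x": 0.032, "y": -0.001, "z": 0.007, "wx": 0, "wy": 0, "wz": -0.002}
    - {"x": 0.031, "y": -0.001, "z": 0.008, "wx": 0, "wy": 0, "wz": -0.003}
    - {"x": 0.032, "y": -0.001, "z": 0.007, "wx": 0, "wy": 0, "wz": -0.002}
    - {"x": 0.032, "y": -0.001, "z": 0.008, "wx": 0, "wy": 0, "wz": -0.002}
    - {"x": 0.032, "y": -0.001, "z": 0.007, "wx": 0, "wy": 0, "wz": -0.002}
    - {"x": 0.032, "y": 0, "z": 0.008, "wx": 0, "wy": 0, "wz": -0.003}
    - {"x": 0.031, "y": -0.001, "z": 0.007, "wx": 0, "wy": 0, "wz": -0.002}
    - {"x": 0.032, "y": -0.001, "z": 0.008, "wx": 0, "wy": 0, "wz": -0.002}
    - {"x": 0.032, "y": 0, "z": 0.007, "wx": 0, "wy": 0, "wz": -0.002}
    - {"x": 0.032, "y": -0.001, "z": 0.008, "wx": 0, "wy": 0, "wz": -0.003}
    - {"x": 0.032, "y": 0, "z": 0.007, "wx": 0, "wy": 0, "wz": -0.002}
    - {"x": 0, "y": 0, "z": 0, "wx": 0, "wy": 0, "wz": 0}
    - {"x": 0, "y": 0, "z": 0, "wx": 0, "wy": 0, "wz": 0}

```text
time: 3.55
ee_pos: [509.0, 291.4, 230.3]
eef_rot: [-180.0, 0.1, 97.5]
contact_force: [0.8, -0.0, -0.3]
grip_width: 87.8
grasp_force: 0.0
```

Run:
```python
from h import *
from bench import camera,monitor
s=monitor.get_state(); print(s["time"],s["joints"].round(1),s["ee_pos"],s["eef_rot"])
c=wristcam(camera("wrist"),s["ee_pos"],s["eef_rot"]); pickle.dump(c,open("wc.pkl","wb"))
cv2.imwrite("pics/wc.png",cv2.resize(c["pixels"][:260],(800,371),interpolation=cv2.INTER_CUBIC))
```

```text
3.55 [ -5.5  25.8 -39.4  96.2  17.8  64.5 -42.4] [508.96449551 291.43975936 230.25856985] [-1.79966810e+02  7.64001471e-02  9.75061212e+01]
```

View pics/wc.png

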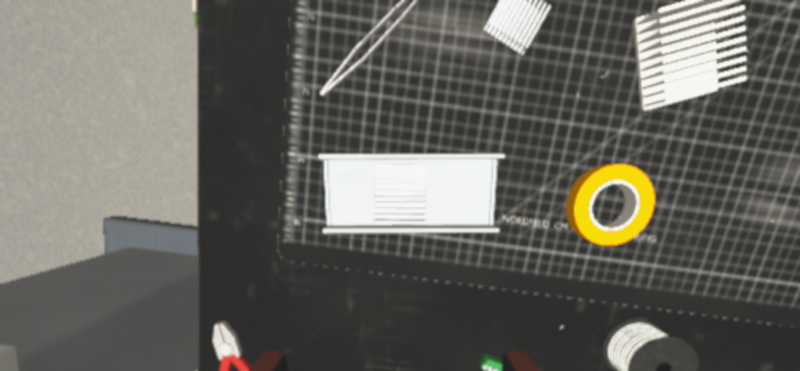

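The wrist view shows the heat sink in the channel at crop pixels (374-426, 162-222), with fins along the channel. The channel walls run along crop rows 156 and 230. Next are the edges.

Run:
```python
from h import *
c=pickle.load(open("wc.pkl","rb")); g=cv2.cvtColor(c["pixels"],cv2.COLOR_BGR2GRAY).astype(float)
sd=lambda r0,r1:g[r0:r1,222:355].std(0).round(0).astype(int)
print("colstd 222..",sd(128,156).tolist())
print("rowmean 105..165 in hs",g[105:166,266:294].mean(1).round().astype(int).tolist())
print("wall rows at col 240/335")
for k in (235,330): print(g[104:166,k-3:k+4].mean(1).round().astype(int).tolist())
for r in (115,135,155): print(r,g[r,220:235].astype(int).tolist(),g[r,340:358].astype(int).tolist())
```

```text
colstd 222.. [19, 15, 14, 15, 20, 30, 26, 3, 7, 3, 1, 0, 0, 0, 0, 0, 0, 0, 0, 0, 0, 0, 0, 0, 0, 0, 0, 0, 0, 0, 0, 0, 0, 0, 0, 0, 0, 0, 1, 2, 6, 10, 10, 10, 10, 10, 10, 10, 9, 8, 7, 8, 7, 8, 8, 8, 9, 9, 10, 10, 10, 10, 10, 10, 10, 10, 11, 11, 11, 11, 11, 12, 12, 12, 11, 6, 2, 1, 0, 0, 0, 0, 0, 0, 0, 0, 0, 0, 0, 1, 1, 1, 1, 1, 0, 0, 0, 0, 0, 0, 0, 1, 0, 1, 0, 0, 0, 0, 0, 0, 0, 0, 0, 0, 0, 0, 0, 0, 0, 2, 8, 7, 2, 24, 41, 24, 15, 17, 18, 21, 29, 26, 25]
rowmean 105..165 in hs [65, 74, 129, 213, 236, 227, 217, 233, 240, 237, 240, 245, 246, 246, 247, 247, 247, 247, 247, 244, 244, 244, 244, 244, 246, 247, 247, 244, 241, 245, 246, 243, 231, 239, 242, 238, 227, 241, 246, 243, 229, 237, 245, 244, 226, 228, 244, 243, 219, 208, 238, 238, 197, 141, 153, 217, 235, 218, 157, 103, 76]
wall rows at col 240/335
[78, 70, 68, 128, 217, 239, 235, 223, 233, 242, 243, 243, 244, 244, 244, 244, 243, 243, 242, 242, 243, 243, 243, 243, 243, 243, 243, 243, 243, 243, 243, 243, 243, 243, 243, 243, 243, 243, 243, 243, 243, 243, 243, 244, 243, 243, 243, 243, 243, 243, 243, 243, 240, 217, 159, 153, 212, 234, 221, 159, 102, 80]
[74, 88, 96, 139, 218, 237, 224, 224, 240, 243, 244, 244, 244, 244, 244, 244, 244, 244, 244, 244, 244, 244, 244, 244, 244, 243, 243, 244, 244, 244, 244, 244, 244, 244, 244, 244, 244, 243, 243, 243, 244, 244, 244, 244, 244, 243, 244, 244, 244, 243, 243, 243, 234, 193, 141, 152, 218, 235, 203, 120, 75, 72]
115 [53, 52, 52, 57, 71, 85, 148, 230, 236, 218, 235, 243, 243, 243, 243] [244, 244, 244, 241, 224, 236, 238, 205, 136, 89, 65, 56, 53, 54, 55, 57, 65, 72]
135 [57, 59, 67, 77, 76, 63, 63, 144, 230, 237, 223, 236, 242, 243, 243] [244, 244, 241, 219, 234, 237, 180, 95, 66, 62, 62, 64, 70, 77, 71, 62, 55, 56]
155 [119, 131, 135, 130, 123, 123, 124, 127, 172, 234, 239, 228, 239, 243, 244] [243, 238, 221, 236, 237, 183, 113, 102, 112, 117, 110, 104, 96, 92, 118, 140, 123, 129]
```

Run:
```python
from h import *
c=pickle.load(open("wc.pkl","rb")); g=cv2.cvtColor(c["pixels"],cv2.COLOR_BGR2GRAY).astype(float)
def cr(p,a,b,th=150):
    st=1 if b>a else -1
    for i in range(a,b,st):
        if p[i]<th<=p[i+st]: return i+st*(th-p[i])/(p[i+st]-p[i])
ks=np.arange(238,335,6)
F=cast(c,[[k,cr(g[:,k],100,115)] for k in ks],34);N=cast(c,[[k,cr(g[:,k],170,158)] for k in ks],34)
f=np.polyfit(F[:,0],F[:,1],1);n=np.polyfit(N[:,0],N[:,1],1); print("far",f,"near",n,"yaw",np.degrees(np.arctan([f[0],n[0]])))
y=np.mean([np.polyval(f,505),np.polyval(n,505)]); print("walls at x=505: centre y",y,"width",(np.polyval(f,505)-np.polyval(n,505))*.991)
for z in (30,): print(cast(c,[[261.8,135],[297.1,135],[261.8,150],[297.1,150]],z).round(1).tolist())
t=pickle.load(open("top.pkl","rb"));print(cast(t,[[188,226],[207.6,226],[188,242],[207.6,242]],30).round(1).tolist())
```

```text
far [1.33094417e-01 3.17519300e+02] near [1.38767449e-01 2.56428731e+02] yaw [7.58119314 7.90033625]
walls at x=505: centre y 355.61913662782104 width 57.70165627530555
[[485.4, 353.7, 30.0], [523.2, 358.7, 30.0], [487.3, 337.9, 30.0], [525.6, 343.0, 30.0]]
[[523.9, 377.9, 30.0], [525.2, 327.8, 30.0], [482.7, 375.4, 30.0], [484.0, 325.6, 30.0]]
```

```bash
python3 -c "
from h import *
plan([(504.3,355.6,80,97.7,6),(504.3,355.6,34,97.7,4)])"
```

```text
[{"x":0.011,"y":0.001,"z":0.025,"wx":0,"wy":0,"wz":-0.001},{"x":0.011,"y":0,"z":0.025,"wx":0,"wy":0.001,"wz":-0.001},{"x":0.011,"y":0.001,"z":0.025,"wx":0,"wy":0,"wz":0},{"x":0.01,"y":0,"z":0.025,"wx":0,"wy":0,"wz":-0.001},{"x":0.011,"y":0.001,"z":0.025,"wx":0,"wy":0,"wz":-0.001},{"x":0.011,"y":0,"z":0.025,"wx":0,"wy":0.001,"wz":-0.001},{"x":0,"y":0,"z":0.012,"wx":0,"wy":0,"wz":0},{"x":0,"y":0,"z":0.011,"wx":0,"wy":0,"wz":0},{"x":0,"y":0,"z":0.012,"wx":0,"wy":0,"wz":0},{"x":0,"y":0,"z":0.011,"wx":0,"wy":0,"wz":0}]
end [503.9 355.4  34.4] [-1.7999e+02 -2.0000e-02  9.7710e+01]
```

Request:
drive_tool:
  targets:
    - {"x": 0.011, "y": 0.001, "z": 0.025, "wx": 0, "wy": 0, "wz": -0.001}
    - {"x": 0.011, "y": 0, "z": 0.025, "wx": 0, "wy": 0.001, "wz": -0.001}
    - {"x": 0.011, "y": 0.001, "z": 0.025, "wx": 0, "wy": 0, "wz": 0}
    - {"x": 0.01, "y": 0, "z": 0.025, "wx": 0, "wy": 0, "wz": -0.001}
    - {"x": 0.011, "y": 0.001, "z": 0.025, "wx": 0, "wy": 0, "wz": -0.001}
    - {"x": 0.011, "y": 0, "z": 0.025, "wx": 0, "wy": 0.001, "wz": -0.001}
    - {"x": 0, "y": 0, "z": 0.012, "wx": 0, "wy": 0, "wz": 0}
    - {"x": 0, "y": 0, "z": 0.011, "wx": 0, "wy": 0, "wz": 0}
    - {"x": 0, "y": 0, "z": 0.012, "wx": 0, "wy": 0, "wz": 0}
    - {"x": 0, "y": 0, "z": 0.011, "wx": 0, "wy": 0, "wz": 0}
    - {"x": 0, "y": 0, "z": 0, "wx": 0, "wy": 0, "wz": 0}
  claw: 0.06
  squeeze: 12

```text
time: 4.7
ee_pos: [502.9, 356.6, 33.5]
eef_rot: [-179.9, -0.0, 97.8]
contact_force: [0.5, 0.5, 0.8]
grip_width: 60.2
grasp_force: 0.0
```

Request:
drive_tool:
  targets:
    - {"x": 0, "y": 0, "z": 0, "wx": 0, "wy": 0, "wz": 0}
    - {"x": 0, "y": 0, "z": 0, "wx": 0, "wy": 0, "wz": 0}
    - {"x": 0, "y": 0, "z": 0, "wx": 0, "wy": 0, "wz": 0}
    - {"x": 0, "y": 0, "z": 0, "wx": 0, "wy": 0, "wz": 0}
    - {"x": 0, "y": 0, "z": 0, "wx": 0, "wy": 0, "wz": 0}
    - {"x": 0, "y": 0, "z": 0, "wx": 0, "wy": 0, "wz": 0}
  claw: 0.03

```text
time: 5.3
ee_pos: [503.5, 358.1, 35.4]
eef_rot: [179.9, -0.1, 97.8]
contact_force: [-0.5, -0.8, 6.1]
grip_width: 39.9
grasp_force: 12.0
```

```bash
python3 -c "
from h import *
plan([(503.5,357,50,97.8,2),(503.5,357,90,97.8,2),(520,190,60,97.8,6),(520,190,34,97.8,3)])"
```

```text
[{"x":-0.0005,"y":-0.0001,"z":-0.0073,"wx":0.001,"wy":-0.001,"wz":0},{"x":-0.0005,"y":0,"z":-0.0073,"wx":0,"wy":-0.001,"wz":0.001},{"x":0,"y":0,"z":-0.02,"wx":0,"wy":0,"wz":0},{"x":0,"y":0,"z":-0.02,"wx":0,"wy":0,"wz":0},{"x":-0.028,"y":-0.001,"z":0.005,"wx":0,"wy":0,"wz":0},{"x":-0.028,"y":-0.001,"z":0.005,"wx":0,"wy":0,"wz":0},{"x":-0.028,"y":-0.001,"z":0.005,"wx":0,"wy":0,"wz":0},{"x":-0.028,"y":-0.001,"z":0.005,"wx":0,"wy":0,"wz":0},{"x":-0.028,"y":-0.001,"z":0.005,"wx":0,"wy":0,"wz":0},{"x":-0.028,"y":-0.001,"z":0.005,"wx":0,"wy":0,"wz":0},{"x":0,"y":0,"z":0.009,"wx":0,"wy":0,"wz":0},{"x":0,"y":0,"z":0.008,"wx":0,"wy":0,"wz":0},{"x":0,"y":0,"z":0.009,"wx":0,"wy":0,"wz":0}]
end [520.3 189.8  33.9] [ 1.800e+02 -2.000e-02  9.779e+01]
```

Request:
drive_tool:
  targets:
    - {"x": 0, "y": 0, "z": -0.008, "wx": 0, "wy": 0, "wz": 0}
    - {"x": 0, "y": 0, "z": -0.012, "wx": 0, "wy": 0, "wz": 0}
    - {"x": 0, "y": 0, "z": -0.02, "wx": 0, "wy": 0, "wz": 0}
    - {"x": 0, "y": 0, "z": -0.015, "wx": 0, "wy": 0, "wz": 0}
    - {"x": -0.014, "y": 0, "z": 0, "wx": 0, "wy": 0, "wz": 0}
    - {"x": -0.028, "y": -0.001, "z": 0, "wx": 0, "wy": 0, "wz": 0}
    - {"x": -0.028, "y": -0.001, "z": 0, "wx": 0, "wy": 0, "wz": 0}
    - {"x": -0.028, "y": -0.001, "z": 0.005, "wx": 0, "wy": 0, "wz": 0}
    - {"x": -0.028, "y": -0.001, "z": 0.005, "wx": 0, "wy": 0, "wz": 0}
    - {"x": -0.028, "y": -0.001, "z": 0.01, "wx": 0, "wy": 0, "wz": 0}
    - {"x": -0.014, "y": -0.001, "z": 0.01, "wx": 0, "wy": 0, "wz": 0}
    - {"x": 0, "y": 0, "z": 0.01, "wx": 0, "wy": 0, "wz": 0}
    - {"x": 0, "y": 0, "z": 0.008, "wx": 0, "wy": 0, "wz": 0}
    - {"x": 0, "y": 0, "z": 0, "wx": 0, "wy": 0, "wz": 0}

```text
time: 6.7
ee_pos: [519.0, 192.0, 40.1]
eef_rot: [-179.9, -0.2, 98.0]
contact_force: [-0.2, 0.7, -0.2]
grip_width: 39.9
grasp_force: 12.0
```

Request:
drive_tool:
  targets:
    - {"x": 0, "y": 0, "z": 0.005, "wx": 0, "wy": 0, "wz": 0}
    - {"x": 0, "y": 0, "z": 0.003, "wx": 0, "wy": 0, "wz": 0}
    - {"x": 0, "y": 0, "z": 0.001, "wx": 0, "wy": 0, "wz": 0}
    - {"x": 0, "y": 0, "z": 0.001, "wx": 0, "wy": 0, "wz": 0}
    - {"x": 0, "y": 0, "z": 0, "wx": 0, "wy": 0, "wz": 0}

```text
time: 7.2
ee_pos: [520.1, 190.6, 31.4]
eef_rot: [180.0, -0.1, 97.9]
contact_force: [0.4, -0.8, -0.5]
grip_width: 39.8
grasp_force: 12.0
```

Request:
drive_tool:
  targets:
    - {"x": 0, "y": 0, "z": 0.001, "wx": 0, "wy": 0, "wz": 0}
    - {"x": 0, "y": 0, "z": 0.001, "wx": 0, "wy": 0, "wz": 0}
    - {"x": 0, "y": 0, "z": 0, "wx": 0, "wy": 0, "wz": 0}

```text
time: 7.5
ee_pos: [520.1, 190.5, 29.4]
eef_rot: [180.0, -0.1, 97.8]
contact_force: [-0.2, 0.2, -1.1]
grip_width: 39.7
grasp_force: 12.0
```

Request:
drive_tool:
  targets:
    - {"x": 0, "y": 0, "z": 0.001, "wx": 0, "wy": 0, "wz": 0}
    - {"x": 0, "y": 0, "z": 0.001, "wx": 0, "wy": 0, "wz": 0}
    - {"x": 0, "y": 0, "z": 0, "wx": 0, "wy": 0, "wz": 0}

```text
time: 7.8
ee_pos: [520.1, 190.6, 28.6]
eef_rot: [180.0, -0.1, 97.9]
contact_force: [-4.4, -1.7, 14.5]
grip_width: 39.5
grasp_force: 12.0
```

Request:
drive_tool:
  targets:
    - {"x": 0, "y": 0, "z": 0, "wx": 0, "wy": 0, "wz": 0}
    - {"x": 0, "y": 0, "z": 0, "wx": 0, "wy": 0, "wz": 0}
    - {"x": 0, "y": 0, "z": 0, "wx": 0, "wy": 0, "wz": 0}
    - {"x": 0, "y": 0, "z": 0, "wx": 0, "wy": 0, "wz": 0}
    - {"x": 0, "y": 0, "z": -0.01, "wx": 0, "wy": 0, "wz": 0}
    - {"x": 0, "y": 0, "z": -0.02, "wx": 0, "wy": 0, "wz": 0}
    - {"x": 0, "y": 0, "z": -0.03, "wx": 0, "wy": 0, "wz": 0}
    - {"x": 0, "y": 0, "z": 0, "wx": 0, "wy": 0, "wz": 0.143}
    - {"x": 0, "y": 0, "z": 0, "wx": 0, "wy": 0, "wz": 0.143}
    - {"x": 0, "y": 0, "z": 0, "wx": 0, "wy": 0, "wz": 0.143}
    - {"x": 0, "y": 0, "z": 0, "wx": 0, "wy": 0, "wz": 0.143}
    - {"x": 0, "y": 0, "z": 0, "wx": 0, "wy": 0, "wz": 0.143}
    - {"x": 0, "y": 0, "z": 0, "wx": 0, "wy": 0, "wz": 0.143}
    - {"x": 0, "y": 0, "z": 0, "wx": 0, "wy": 0, "wz": 0.143}
    - {"x": 0, "y": 0, "z": 0, "wx": 0, "wy": 0, "wz": 0.143}
    - {"x": 0, "y": 0, "z": 0, "wx": 0, "wy": 0, "wz": 0.143}
    - {"x": 0, "y": 0, "z": 0, "wx": 0, "wy": 0, "wz": 0.143}
    - {"x": 0, "y": 0, "z": 0, "wx": 0, "wy": 0, "wz": 0.14}
    - {"x": 0, "y": 0, "z": 0, "wx": 0, "wy": 0, "wz": 0}
    - {"x": 0, "y": 0, "z": 0, "wx": 0, "wy": 0, "wz": 0}
  claw: 0.066

```text
time: 9.8
ee_pos: [520.1, 190.7, 87.8]
eef_rot: [-179.9, -0.0, 8.2]
contact_force: [-1.0, 0.1, -0.7]
grip_width: 66.1
grasp_force: 0.0
```

Run:
```python
from h import *
from bench import camera,monitor
s=monitor.get_state(); print(s["time"],s["joints"].round(1),s["ee_pos"],s["eef_rot"])
c=camera("wrist"); cv2.imwrite("pics/w3.png",c["pixels"])
```

```text
9.8 [ -14.5   28.4  -13.8  109.4    9.4   43.2 -115.4] [520.09146532 190.74397449  87.78563276] [-1.79876634e+02 -2.45139495e-02  8.15527222e+00]
```

View pics/w3.png

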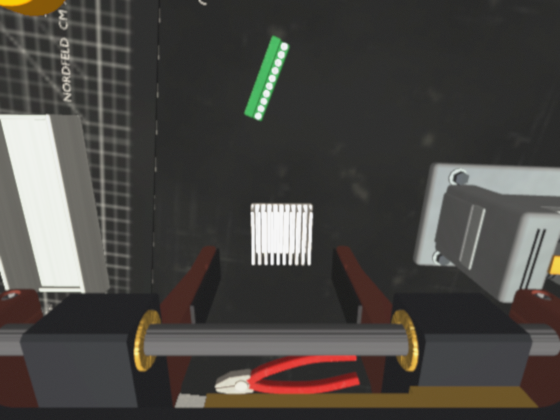

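The heat sink stands upright with ten fins at pixels (250-313, 203-266), centred between the fingers. I'll regrip it on its outer fins.

Request:
drive_tool:
  targets:
    - {"x": 0, "y": 0, "z": 0.02, "wx": 0, "wy": 0, "wz": 0}
    - {"x": 0, "y": 0, "z": 0.02, "wx": 0, "wy": 0, "wz": 0}
    - {"x": 0, "y": 0, "z": 0.01, "wx": 0, "wy": 0, "wz": 0}
    - {"x": 0, "y": 0, "z": 0.004, "wx": 0, "wy": 0, "wz": 0}
    - {"x": 0, "y": 0, "z": 0, "wx": 0, "wy": 0, "wz": 0}

```text
time: 10.35
ee_pos: [519.9, 190.5, 33.1]
eef_rot: [-179.9, 0.0, 7.9]
contact_force: [-0.3, -0.4, -0.1]
grip_width: 66.0
grasp_force: 0.0
```

Request:
drive_tool:
  targets:
    - {"x": 0, "y": 0, "z": 0, "wx": 0, "wy": 0, "wz": 0}
    - {"x": 0, "y": 0, "z": 0, "wx": 0, "wy": 0, "wz": 0}
    - {"x": 0, "y": 0, "z": 0, "wx": 0, "wy": 0, "wz": 0}
    - {"x": 0, "y": 0, "z": 0, "wx": 0, "wy": 0, "wz": 0}
    - {"x": 0, "y": 0, "z": 0, "wx": 0, "wy": 0, "wz": 0}
    - {"x": 0, "y": 0, "z": 0, "wx": 0, "wy": 0, "wz": 0}
  claw: 0.035

```text
time: 10.95
ee_pos: [520.5, 190.5, 33.9]
eef_rot: [-179.9, -0.0, 7.9]
contact_force: [-0.8, -1.8, 6.3]
grip_width: 42.3
grasp_force: 12.0
```

```bash
python3 -c "
from h import *
from bench import monitor
s=monitor.get_state(); p=s['ee_pos']; print(p,s['eef_rot'],s['grip_width'],s['contact_force'])
b=v2w([[0,25,0]])[0]; print('bed',b)
plan([(p[0],p[1],150,8,4),(b[0],b[1],150,96.08,13)])"
```

```text
[520.46018314 190.4838856   33.91068525] [-1.79890849e+02 -4.93585190e-02  7.89092292e+00] 42.27631927193911 [-0.75049317 -1.81159956  6.32434341]
bed [556.05207561  -1.04062558   0.        ]
[{"x":0,"y":0,"z":-0.029,"wx":0,"wy":0,"wz":0},{"x":0,"y":0,"z":-0.029,"wx":-0.001,"wy":0,"wz":-0.001},{"x":0,"y":0,"z":-0.029,"wx":0,"wy":-0.001,"wz":0},{"x":0,"y":0,"z":-0.029,"wx":-0.001,"wy":0,"wz":-0.001},{"x":0.001,"y":0.015,"z":0,"wx":0,"wy":0,"wz":-0.118},{"x":-0.001,"y":0.015,"z":0,"wx":0,"wy":0,"wz":-0.118},{"x":-0.003,"y":0.015,"z":0,"wx":0,"wy":0,"wz":-0.119},{"x":-0.005,"y":0.014,"z":0,"wx":0,"wy":0,"wz":-0.118},{"x":-0.006,"y":0.013,"z":0,"wx":0,"wy":0,"wz":-0.118},{"x":-0.008,"y":0.013,"z":0,"wx":0,"wy":0,"wz":-0.118},{"x":-0.009,"y":0.012,"z":0,"wx":0,"wy":0,"wz":-0.119},{"x":-0.011,"y":0.011,"z":0,"wx":0,"wy":0,"wz":-0.118},{"x":-0.011,"y":0.009,"z":0,"wx":0,"wy":0,"wz":-0.118},{"x":-0.013,"y":0.008,"z":0,"wx":0,"wy":0,"wz":-0.118},{"x":-0.014,"y":0.006,"z":0,"wx":0,"wy":0,"wz":-0.119},{"x":-0.014,"y":0.005,"z":0,"wx":0,"wy":0,"wz":-0.118},{"x":-0.014,"y":0.003,"z":0,"wx":0,"wy":0,"wz":-0.118}]
end [ 5.564e+02 -5.000e-01  1.499e+02] [-1.7999e+02  1.0000e-02  9.6070e+01]
```

Request:
drive_tool:
  targets:
    - {"x": 0, "y": 0, "z": -0.015, "wx": 0, "wy": 0, "wz": 0}
    - {"x": 0, "y": 0, "z": -0.029, "wx": 0, "wy": 0, "wz": 0}
    - {"x": 0, "y": 0, "z": -0.036, "wx": 0, "wy": 0, "wz": 0}
    - {"x": 0, "y": 0, "z": -0.036, "wx": 0, "wy": 0, "wz": 0}
    - {"x": 0.001, "y": 0.015, "z": 0, "wx": 0, "wy": 0, "wz": -0.118}
    - {"x": -0.001, "y": 0.015, "z": 0, "wx": 0, "wy": 0, "wz": -0.118}
    - {"x": -0.003, "y": 0.015, "z": 0, "wx": 0, "wy": 0, "wz": -0.119}
    - {"x": -0.005, "y": 0.014, "z": 0, "wx": 0, "wy": 0, "wz": -0.118}
    - {"x": -0.006, "y": 0.013, "z": 0, "wx": 0, "wy": 0, "wz": -0.118}
    - {"x": -0.008, "y": 0.013, "z": 0, "wx": 0, "wy": 0, "wz": -0.118}
    - {"x": -0.009, "y": 0.012, "z": 0, "wx": 0, "wy": 0, "wz": -0.119}
    - {"x": -0.011, "y": 0.011, "z": 0, "wx": 0, "wy": 0, "wz": -0.118}
    - {"x": -0.011, "y": 0.009, "z": 0, "wx": 0, "wy": 0, "wz": -0.118}
    - {"x": -0.013, "y": 0.008, "z": 0, "wx": 0, "wy": 0, "wz": -0.118}
    - {"x": -0.014, "y": 0.006, "z": 0, "wx": 0, "wy": 0, "wz": -0.119}
    - {"x": -0.014, "y": 0.005, "z": 0, "wx": 0, "wy": 0, "wz": -0.118}
    - {"x": -0.014, "y": 0.003, "z": 0, "wx": 0, "wy": 0, "wz": -0.118}
    - {"x": 0, "y": 0, "z": 0, "wx": 0, "wy": 0, "wz": 0}
    - {"x": 0, "y": 0, "z": 0, "wx": 0, "wy": 0, "wz": 0}

```text
time: 12.85
ee_pos: [555.6, -0.4, 149.4]
eef_rot: [180.0, -0.1, 95.7]
contact_force: [0.4, 1.2, -0.8]
grip_width: 42.3
grasp_force: 12.0
```

```bash
python3 -c "
from h import *
from bench import monitor,camera
s=monitor.get_state(); p=s['ee_pos']; print(p,s['eef_rot'],s['grip_width'],w2v(p))
c=wristcam(camera('wrist'),p,s['eef_rot']); pickle.dump(c,open('wp.pkl','wb')); cv2.imwrite('pics/wp.png',c['pixels'])
plan([(556.05,-1.04,100,96.08,3)])"
```

```text
[ 5.55605792e+02 -4.19166679e-01  1.49355013e+02] [ 1.79997719e+02 -1.35010355e-01  9.57232468e+01] 42.34889537206684 [[ -0.37795028  25.6652322  149.35501311]]
[{"x":0,"y":0,"z":0.016,"wx":0,"wy":-0.001,"wz":-0.002},{"x":-0.001,"y":0,"z":0.017,"wx":0,"wy":-0.001,"wz":-0.001},{"x":0,"y":0,"z":0.016,"wx":0,"wy":0,"wz":-0.002}]
end [555.7  -0.7 100.4] [ 1.7999e+02 -3.0000e-02  9.6090e+01]
```

View pics/wp.png

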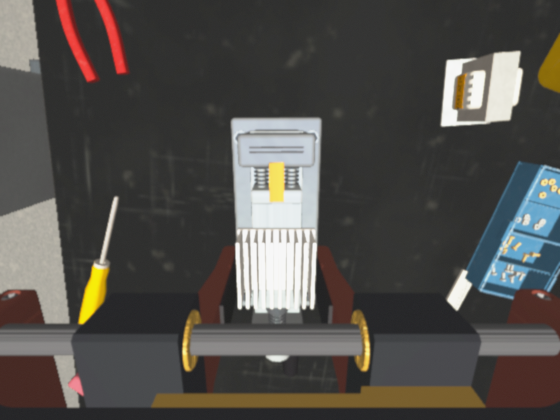

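The wrist view shows the heat sink (x 237-316) centred over the vise (x 233-320). The two lines are at rows 147 and 152, and the pointer is at (277,163-202). I lower it now.

Request:
drive_tool:
  targets:
    - {"x": 0, "y": 0, "z": 0.015, "wx": 0, "wy": -0.001, "wz": -0.003}
    - {"x": 0, "y": 0, "z": 0.018, "wx": 0, "wy": -0.001, "wz": -0.003}
    - {"x": 0, "y": 0, "z": 0.012, "wx": 0, "wy": 0, "wz": 0}
    - {"x": 0, "y": 0, "z": 0.007, "wx": 0, "wy": 0, "wz": 0}
    - {"x": 0, "y": 0, "z": 0.004, "wx": 0, "wy": 0, "wz": 0}
    - {"x": 0, "y": 0, "z": 0.002, "wx": 0, "wy": 0, "wz": 0}
    - {"x": 0, "y": 0, "z": 0, "wx": 0, "wy": 0, "wz": 0}

```text
time: 13.6
ee_pos: [555.9, -0.5, 91.0]
eef_rot: [180.0, -0.0, 96.3]
contact_force: [0.9, 0.1, -1.0]
grip_width: 42.5
grasp_force: 12.0
```

Request:
drive_tool:
  targets:
    - {"x": 0, "y": 0, "z": 0.001, "wx": 0, "wy": 0, "wz": 0}
    - {"x": 0, "y": 0, "z": 0.001, "wx": 0, "wy": 0, "wz": 0}
    - {"x": 0, "y": 0, "z": 0, "wx": 0, "wy": 0, "wz": 0}

```text
time: 13.9
ee_pos: [555.9, -0.7, 89.1]
eef_rot: [180.0, 0.0, 96.3]
contact_force: [0.3, -0.8, -0.5]
grip_width: 42.5
grasp_force: 12.0
```

Request:
drive_tool:
  targets:
    - {"x": 0, "y": 0, "z": 0.0005, "wx": 0, "wy": 0, "wz": 0}
    - {"x": 0, "y": 0, "z": 0.0005, "wx": 0, "wy": 0, "wz": 0}
    - {"x": 0, "y": 0, "z": 0, "wx": 0, "wy": 0, "wz": 0}

```text
time: 14.2
ee_pos: [555.8, -0.6, 88.0]
eef_rot: [180.0, 0.0, 96.3]
contact_force: [0.2, 0.5, -1.1]
grip_width: 42.5
grasp_force: 12.0
```

Request:
drive_tool:
  targets:
    - {"x": 0, "y": 0, "z": 0.0005, "wx": 0, "wy": 0, "wz": 0}
    - {"x": 0, "y": 0, "z": 0.0005, "wx": 0, "wy": 0, "wz": 0}
    - {"x": 0, "y": 0, "z": 0, "wx": 0, "wy": 0, "wz": 0}

```text
time: 14.5
ee_pos: [555.8, -0.6, 87.9]
eef_rot: [180.0, 0.0, 96.3]
contact_force: [-3.3, -0.9, 10.0]
grip_width: 42.9
grasp_force: 12.0
```

Request:
drive_tool:
  targets:
    - {"x": 0, "y": 0, "z": 0, "wx": 0, "wy": 0, "wz": 0}
    - {"x": 0, "y": 0, "z": 0, "wx": 0, "wy": 0, "wz": 0}
    - {"x": 0, "y": 0, "z": 0, "wx": 0, "wy": 0, "wz": 0}
    - {"x": 0, "y": 0, "z": 0, "wx": 0, "wy": 0, "wz": 0}
    - {"x": 0, "y": 0, "z": -0.01, "wx": 0, "wy": 0, "wz": 0}
    - {"x": 0, "y": 0, "z": -0.02, "wx": 0, "wy": 0, "wz": 0}
    - {"x": 0, "y": 0, "z": -0.03, "wx": 0, "wy": 0, "wz": 0}
    - {"x": -0.021, "y": 0, "z": -0.02, "wx": 0, "wy": 0, "wz": 0}
    - {"x": -0.021, "y": 0, "z": -0.02, "wx": 0, "wy": 0, "wz": 0}
    - {"x": -0.021, "y": 0, "z": -0.02, "wx": 0, "wy": 0, "wz": 0}
    - {"x": -0.021, "y": 0, "z": -0.01, "wx": 0, "wy": 0, "wz": 0}
    - {"x": 0, "y": 0, "z": 0, "wx": 0, "wy": 0, "wz": 0}
    - {"x": 0, "y": 0, "z": 0, "wx": 0, "wy": 0, "wz": 0}
  claw: 0.066

```text
time: 15.8
ee_pos: [564.9, -83.8, 217.2]
eef_rot: [180.0, -0.0, 96.3]
contact_force: [-0.2, -0.1, 0.2]
grip_width: 65.7
grasp_force: 0.0
```

```bash
python3 -c "
from h import *
from bench import monitor,camera
s=monitor.get_state(); p=s['ee_pos']; print(s['time'],p,s['eef_rot'],w2v(p))
c=wristcam(camera('wrist'),p,s['eef_rot']); pickle.dump(c,open('wq.pkl','wb'))
g=c['pixels'][20:270,215:345]; cv2.imwrite('pics/wq.png',cv2.resize(g,None,fx=2.4*2**0,fy=2.4,interpolation=cv2.INTER_CUBIC))
for z,q in ((84,[0,80]),(78,[0,45]),(78,[0,5]),(80,[0,50]),(80,[-18,-9]),(82,[0,86.5])): print(z,q,proj(c,v2w([[q[0],q[1],z]])).round(1))
"
```

```text
15.8 [564.85222295 -83.84968677 217.21252871] [ 1.79981286e+02 -1.44146968e-02  9.62572662e+01] [[-2.02389957e-02 -5.82753433e+01  2.17212529e+02]]
84 [0, 80] [[276.3  44.3]]
78 [0, 45] [[276.1  92.1]]
78 [0, 5] [[275.9 140.4]]
80 [0, 50] [[276.2  85.5]]
80 [-18, -9] [[255.8 156.5]]
82 [0, 86.5] [[276.4  35.8]]
```

View pics/wq.png

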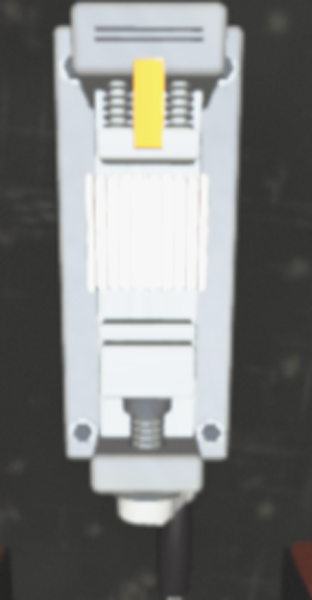

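The heat sink spans crop (87-208, 173-291), which matches the predicted rows, so it is centred on the vise. The moving jaw's face is at crop row 321 or so, and the pointer is still short of the lines at crop rows 28 and 38. Next I measure the face and refine the handle position.

```bash
python3 -c "
from h import *
c=pickle.load(open('wq.pkl','rb')); g=cv2.cvtColor(c['pixels'],cv2.COLOR_BGR2GRAY)
print('148..',g[148:168,264:290].mean(1).round().astype(int))
for r in (152,153,154,155,156,160,163): print(r,w2v(cast(c,[[276,r]],80))[0].round(1),w2v(cast(c,[[276,r]],54))[0].round(1))
for r in (236,245,255): print(r,g[r,278:302])
for z in (33,36,40,50): print(z,w2v(cast(c,[[287.5,236],[287.5,255]],z)).round(1).tolist())
"
```

```text
148.. [242 242 242 238 211 150 152 217 239 242 242 241 237 208 148 151 215 238
 242 242]
152 [ 0.1 -4.9 80. ] [ 0.1 -7.5 54. ]
153 [ 0.1 -5.8 80. ] [ 0.1 -8.5 54. ]
154 [ 0.1 -6.7 80. ] [ 0.1 -9.4 54. ]
155 [ 0.1 -7.6 80. ] [  0.1 -10.4  54. ]
156 [ 0.1 -8.5 80. ] [  0.1 -11.4  54. ]
160 [  0.1 -12.   80. ] [  0.2 -15.3  54. ]
163 [  0.1 -14.7  80. ] [  0.2 -18.2  54. ]
236 [239 238 236 233 226 211 176 131 102  86  79  74  66  57  51  47  45  50
  51  52  53  53  53  53]
245 [52 50 45 45 49 51 55 60 64 66 67 63 58 54 51 47 47 49 51 52 51 53 52 51]
255 [53 51 45 47 49 52 54 56 58 59 59 58 55 52 49 46 47 51 54 53 53 53 52 53]
33 [[13.6, -103.5, 33.0], [13.9, -127.1, 33.0]]
36 [[13.5, -102.3, 36.0], [13.8, -125.7, 36.0]]
40 [[13.3, -100.8, 40.0], [13.6, -123.8, 40.0]]
50 [[12.9, -96.9, 50.0], [13.2, -119.2, 50.0]]
```

```bash
python3 -c "
from h import *
q=v2w([[13.3,-116,0]])[0]; print(q)
plan([(q[0],q[1],110,96.08,5),(q[0],q[1],41,96.08,4)])
th=np.radians(157.7+np.arange(0,442,20)); P=np.c_[35*np.sin(th),35*np.cos(th)]; D=np.diff(P,axis=0)
for a,d in zip(range(20,460,20),D): print(a,(d[0]/1000).round(4),(-d[1]/1000).round(4))
"
```

```text
[ 584.21155634 -139.83880153    0.        ]
[{"x":-0.012,"y":0.003,"z":0.021,"wx":0,"wy":0,"wz":0.001},{"x":-0.011,"y":0.002,"z":0.022,"wx":0,"wy":0,"wz":0.001},{"x":-0.012,"y":0.003,"z":0.021,"wx":0,"wy":0,"wz":0.001},{"x":-0.012,"y":0.003,"z":0.021,"wx":0,"wy":-0.001,"wz":0.001},{"x":-0.012,"y":0.002,"z":0.022,"wx":0,"wy":0,"wz":0.001},{"x":0,"y":0,"z":0.017,"wx":0,"wy":0,"wz":0},{"x":0,"y":0,"z":0.017,"wx":0,"wy":0,"wz":0},{"x":0,"y":0,"z":0.018,"wx":0,"wy":0,"wz":0},{"x":0,"y":0,"z":0.017,"wx":0,"wy":0,"wz":0}]
end [ 583.8 -140.3   40.7] [-1.7997e+02  2.0000e-02  9.6050e+01]
20 -0.0119 0.0026
40 -0.012 -0.0016
60 -0.0108 -0.0057
80 -0.0082 -0.009
100 -0.0046 -0.0112
120 -0.0005 -0.0121
140 0.0037 -0.0116
160 0.0074 -0.0096
180 0.0103 -0.0065
200 0.0119 -0.0026
220 0.012 0.0016
240 0.0108 0.0057
260 0.0082 0.009
280 0.0046 0.0112
300 0.0005 0.0121
320 -0.0037 0.0116
340 -0.0074 0.0096
360 -0.0103 0.0065
380 -0.0119 0.0026
400 -0.012 -0.0016
420 -0.0108 -0.0057
440 -0.0082 -0.009
```

Request:
drive_tool:
  targets:
    - {"x": -0.012, "y": 0.003, "z": 0.021, "wx": 0, "wy": 0, "wz": 0.001}
    - {"x": -0.011, "y": 0.002, "z": 0.022, "wx": 0, "wy": 0, "wz": 0.001}
    - {"x": -0.012, "y": 0.003, "z": 0.021, "wx": 0, "wy": 0, "wz": 0.001}
    - {"x": -0.012, "y": 0.003, "z": 0.021, "wx": 0, "wy": 0, "wz": 0.001}
    - {"x": -0.012, "y": 0.002, "z": 0.022, "wx": 0, "wy": 0, "wz": 0}
    - {"x": 0, "y": 0, "z": 0.017, "wx": 0, "wy": 0, "wz": 0}
    - {"x": 0, "y": 0, "z": 0.017, "wx": 0, "wy": 0, "wz": 0}
    - {"x": 0, "y": 0, "z": 0.018, "wx": 0, "wy": 0, "wz": 0}
    - {"x": 0, "y": 0, "z": 0.017, "wx": 0, "wy": 0, "wz": 0}
    - {"x": 0, "y": 0, "z": 0, "wx": 0, "wy": 0, "wz": 0}
  squeeze: 20

```text
time: 16.85
ee_pos: [582.5, -139.8, 38.3]
eef_rot: [-179.8, -0.1, 96.2]
contact_force: [-0.4, 0.6, 0.3]
grip_width: 66.0
grasp_force: 0.0
```

Request:
drive_tool:
  targets:
    - {"x": 0, "y": 0, "z": 0, "wx": 0, "wy": 0, "wz": 0}
    - {"x": 0, "y": 0, "z": 0, "wx": 0, "wy": 0, "wz": 0}
    - {"x": 0, "y": 0, "z": 0, "wx": 0, "wy": 0, "wz": 0}
    - {"x": 0, "y": 0, "z": 0, "wx": 0, "wy": 0, "wz": 0}
    - {"x": 0, "y": 0, "z": 0, "wx": 0, "wy": 0, "wz": 0}
    - {"x": 0, "y": 0, "z": 0, "wx": 0, "wy": 0, "wz": 0}
    - {"x": 0, "y": 0, "z": 0, "wx": 0, "wy": 0, "wz": 0}
  claw: 0.005

```text
time: 17.55
ee_pos: [584.5, -141.4, 41.1]
eef_rot: [180.0, 0.0, 96.1]
contact_force: [-0.2, -0.9, 0.4]
grip_width: 16.0
grasp_force: 20.0
```

Request:
drive_tool:
  targets:
    - {"x": 0, "y": -0.0119, "z": 0.0026, "wx": 0, "wy": 0, "wz": 0}
    - {"x": 0, "y": -0.012, "z": -0.0016, "wx": 0, "wy": 0, "wz": 0}
    - {"x": 0, "y": -0.0108, "z": -0.0057, "wx": 0, "wy": 0, "wz": 0}
    - {"x": 0, "y": -0.0082, "z": -0.009, "wx": 0, "wy": 0, "wz": 0}
    - {"x": 0, "y": -0.0046, "z": -0.0112, "wx": 0, "wy": 0, "wz": 0}

```text
time: 18.05
ee_pos: [537.1, -146.4, 65.9]
eef_rot: [179.9, -0.0, 96.1]
contact_force: [7.2, 0.1, -6.8]
grip_width: 16.2
grasp_force: 20.0
```

Request:
drive_tool:
  targets:
    - {"x": 0, "y": -0.0005, "z": -0.0121, "wx": 0, "wy": 0, "wz": 0}
    - {"x": 0, "y": 0.0037, "z": -0.0116, "wx": 0, "wy": 0, "wz": 0}
    - {"x": 0, "y": 0.0074, "z": -0.0096, "wx": 0, "wy": 0, "wz": 0}
    - {"x": 0, "y": 0.0103, "z": -0.0065, "wx": 0, "wy": 0, "wz": 0}
    - {"x": 0, "y": 0.0119, "z": -0.0026, "wx": 0, "wy": 0, "wz": 0}
    - {"x": 0, "y": 0.012, "z": 0.0016, "wx": 0, "wy": 0, "wz": 0}
    - {"x": 0, "y": 0.0108, "z": 0.0057, "wx": 0, "wy": 0, "wz": 0}

```text
time: 18.75
ee_pos: [592.2, -140.6, 101.8]
eef_rot: [-179.8, 0.0, 96.1]
contact_force: [-7.5, -1.2, 0.3]
grip_width: 15.9
grasp_force: 20.0
```

Request:
drive_tool:
  targets:
    - {"x": 0, "y": 0.0082, "z": 0.009, "wx": 0, "wy": 0, "wz": 0}
    - {"x": 0, "y": 0.0046, "z": 0.0112, "wx": 0, "wy": 0, "wz": 0}
    - {"x": 0, "y": 0.0005, "z": 0.0121, "wx": 0, "wy": 0, "wz": 0}
    - {"x": 0, "y": -0.0037, "z": 0.0116, "wx": 0, "wy": 0, "wz": 0}
    - {"x": 0, "y": -0.0074, "z": 0.0096, "wx": 0, "wy": 0, "wz": 0}
    - {"x": 0, "y": -0.0103, "z": 0.0065, "wx": 0, "wy": 0, "wz": 0}

```text
time: 19.35
ee_pos: [587.9, -141.0, 42.7]
eef_rot: [179.6, 0.1, 96.1]
contact_force: [6.0, 0.4, 7.4]
grip_width: 16.1
grasp_force: 20.0
```

Request:
drive_tool:
  targets:
    - {"x": 0, "y": -0.0119, "z": 0.0026, "wx": 0, "wy": 0, "wz": 0}
    - {"x": 0, "y": -0.012, "z": -0.0016, "wx": 0, "wy": 0, "wz": 0}
    - {"x": 0, "y": -0.0108, "z": -0.0057, "wx": 0, "wy": 0, "wz": 0}
    - {"x": 0, "y": -0.0082, "z": -0.009, "wx": 0, "wy": 0, "wz": 0}
    - {"x": 0, "y": 0, "z": 0, "wx": 0, "wy": 0, "wz": 0}
    - {"x": 0, "y": 0, "z": 0, "wx": 0, "wy": 0, "wz": 0}

```text
time: 19.95
ee_pos: [541.8, -145.9, 55.2]
eef_rot: [-180.0, 0.0, 96.1]
contact_force: [-1.6, 0.7, 0.7]
grip_width: 15.8
grasp_force: 20.0
```

```bash
python3 -c "
from h import *
from bench import monitor,camera
s=monitor.get_state(); v=w2v(s['ee_pos'])[0]; print(v,np.degrees(np.arctan2(v[0],v[2]-6-68))%360)
t=pickle.load(open('top.pkl','rb'));
def tip(im):
    h=cv2.cvtColor(im,cv2.COLOR_BGR2HSV); m=cv2.inRange(h,(15,110,110),(35,255,255)); m[:,:305]=0;m[:,335:]=0;m[:205]=0;m[225:]=0
    return m.sum()//255, np.argwhere(m).mean(0)
print(tip(t['pixels'])); print(tip(camera('top')['pixels']))
"
```

```text
[ -29.49766002 -117.56382582   55.19685064] 237.48471148909607
(np.uint64(32), array([213.6875 , 321.96875]))
(np.uint64(31), array([214.06451613, 319.        ]))
```

Request:
drive_tool:
  targets:
    - {"x": 0, "y": -0.0015, "z": -0.0026, "wx": 0, "wy": 0, "wz": 0}
    - {"x": 0, "y": -0.0013, "z": -0.0028, "wx": 0, "wy": 0, "wz": 0}
    - {"x": 0, "y": 0, "z": 0, "wx": 0, "wy": 0, "wz": 0}
    - {"x": 0, "y": 0, "z": 0, "wx": 0, "wy": 0, "wz": 0}

```text
time: 20.4
ee_pos: [539.2, -146.2, 60.1]
eef_rot: [180.0, 0.0, 96.1]
contact_force: [3.4, -1.5, -7.2]
grip_width: 15.7
grasp_force: 20.0
```

Request:
drive_tool:
  targets:
    - {"x": 0, "y": 0, "z": 0, "wx": 0, "wy": 0, "wz": 0}
    - {"x": 0, "y": 0, "z": 0, "wx": 0, "wy": 0, "wz": 0}
    - {"x": 0, "y": 0, "z": 0, "wx": 0, "wy": 0, "wz": 0}
    - {"x": 0, "y": 0, "z": 0, "wx": 0, "wy": 0, "wz": 0}
    - {"x": 0, "y": 0, "z": -0.02, "wx": 0, "wy": 0, "wz": 0}
    - {"x": 0, "y": 0, "z": -0.03, "wx": 0, "wy": 0, "wz": 0}
    - {"x": 0, "y": 0, "z": -0.03, "wx": 0, "wy": 0, "wz": 0}
    - {"x": 0.015, "y": 0.008, "z": -0.02, "wx": 0, "wy": 0, "wz": 0}
    - {"x": 0.015, "y": 0.008, "z": -0.02, "wx": 0, "wy": 0, "wz": 0}
    - {"x": 0.015, "y": 0.008, "z": -0.02, "wx": 0, "wy": 0, "wz": 0}
    - {"x": 0.013, "y": 0.008, "z": -0.02, "wx": 0, "wy": 0, "wz": 0}
    - {"x": 0, "y": 0, "z": 0, "wx": 0, "wy": 0, "wz": 0}
    - {"x": 0, "y": 0, "z": 0, "wx": 0, "wy": 0, "wz": 0}
  claw: 0.05

```text
time: 21.7
ee_pos: [564.3, -85.3, 219.9]
eef_rot: [-180.0, 0.0, 96.1]
contact_force: [0.2, 0.4, 0.9]
grip_width: 50.0
grasp_force: 0.0
```

```bash
python3 -c "
from h import *
from bench import monitor,camera
s=monitor.get_state(); p=s['ee_pos']; print(s['time'],p,w2v(p))
c=wristcam(camera('wrist'),p,s['eef_rot']); pickle.dump(c,open('wf.pkl','wb'))
g=c['pixels'][15:265,205:355]; cv2.imwrite('pics/wf.png',cv2.resize(g,None,fx=2.4,fy=2.4,interpolation=cv2.INTER_CUBIC))
gr=cv2.cvtColor(c['pixels'],cv2.COLOR_BGR2GRAY)
q=pickle.load(open('wq.pkl','rb'))
for n,k in (('before',q),('after',c)):
    h=cv2.cvtColor(k['pixels'],cv2.COLOR_BGR2HSV); m=cv2.inRange(h,(15,110,110),(35,255,255)); m[:,:260]=0;m[:,295:]=0;m[120:]=0
    a=np.argwhere(m); r0,r1=a[:,0].min(),a[:,0].max(); print(n,r0,r1,w2v(cast(k,[[276,r0-.5],[276,r1+.5]],84)).round(1).tolist())
    print([proj(k,v2w([[0,y,z]]))[0,1].round(1) for y,z in ((86.5,82),(89.5,82))])
    G=cv2.cvtColor(k['pixels'],cv2.COLOR_BGR2GRAY); print(G[20:50,258:268].mean(1).round().astype(int))
"
```

```text
21.7 [564.30337755 -85.28647211 219.90425463] [[ -0.71817709 -59.64591463 219.90425463]]
before 45 80 [[-0.3, 79.9, 84.0], [-0.2, 53.4, 84.0]]
[np.float64(35.8), np.float64(31.6)]
[ 96 160 196 208 213 215 215 215 215 212 195 158 151 187 201 171 147 181
 209 214 214 214 214 214 214 215 214 208 196 181]
after 34 70 [[-0.6, 86.8, 84.0], [-0.6, 59.8, 84.0]]
[np.float64(34.6), np.float64(30.3)]
[156 194 210 214 216 216 216 216 213 196 162 163 193 198 167 153 188 211
 215 215 215 215 215 215 215 213 206 192 174 146]
```

View pics/wf.png

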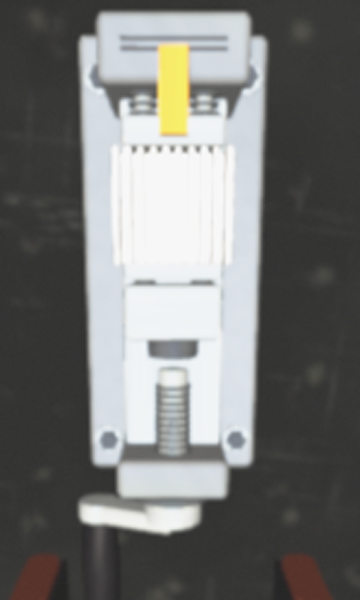

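The pointer tip is at crop row 44, between the near line (47) and the far line (38). The heat sink is clamped square on its fin-end faces. I'll measure the tip with sub-pixel precision to judge the margin.

```bash
python3 -c "
from h import *
for f in ('wq','wf'):
    k=pickle.load(open(f+'.pkl','rb')); I=k['pixels'].astype(float); s=(I[:,:,2]-I[:,:,0])[:, 274:279].mean(1)
    hi=np.percentile(s[30:90],80); idx=np.where(s[20:100]>hi/2)[0]+20; a,b=idx[0],idx[-1]
    r0=a-(s[a]-hi/2)/(s[a]-s[a-1]); r1=b+(s[b]-hi/2)/(s[b]-s[b+1])
    print(f,r0,r1,w2v(cast(k,[[276,r0],[276,r1]],84))[:,1].round(2))
"
```

```text
wq 44.25880281690141 81.28919491525424 [80.06 52.81]
wf 33.166666666666664 70.74295774647888 [87.01 59.63]
```

```bash
python3 -c "
from bench import bot
print(bot.close_job())"
```

```text
the job is handed in; nothing more can be done
None
```

I handed the job in at about 22 s: the heat sink is clamped fins up on its fin-end faces, midway across the jaws. The pointer rests between the lines at about 6.9 mm (lines at 6 and 9 mm), and the robot is touching nothing.

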